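# Clear the chips and hold the parts-case lid at 45 degrees

### The job

Four brass chips lie on the shut lid of the steel parts case: with the scraper block (not the fingers), and with the lid still shut, wipe them all off the lid into the open catch tray against the side of the case, then set the scraper down on the bench. Then lift the lid by its handle to 45 degrees and finish while still holding it there, as it falls shut when let go. Leave everything else on the bench where it is.

Things in the scene. Friction and masses are not known exactly. Their poses are not given: they have to be found in the camera images.
- case: Dark sheet-steel parts case with compartments of coins, fixed to the bench, 160 (x) x 180 (y) x 70 mm high without its lid. Origin: centre of its underside, on the bench. Its x axis points from the handle side (front, towards the robot) to the hinge side, y along the hinge, z up.
- lid (a joint): Angle of the case's lid: 0 shut, grows as the front edge rises, stop at 1.4; 45 degrees = 0.785 rad. No catch or spring: the lid (0.35 to 0.7 kg) falls shut from any angle. Lid: flat bare-steel plate 160 (x) x 210 (y) x 6 mm, centred over the case, top face 76 mm above the bench when shut, overhanging the case by 15 mm on each y side.
- lid_middle (a point): Centre of the lid's flat top face (76 mm above the bench when shut).
- lid_bar (a point): Centre of the lid's handle: a black crossbar, 16 mm dia., 40 mm long, parallel to the hinge, on a neck (14 mm wide, 6 thick), 40 mm in front of the lid's front edge (32 mm free gap); 73 mm above the bench when shut, 200 mm from the hinge axis. Pinched from above by its end faces (fingers closing along the hinge direction) it pivots between the fingers as the lid rises.
- case_hinge (a point): Middle of the lid's hinge axis, at the case's far edge, 73 mm above the bench; the lid turns about the case's y axis through this point (handle bar in the case's frame from here at lid angle a: x = -0.200 cos a, z = +0.200 sin a).
- tray: Open dark-steel catch tray, 200 x 110 x 30 mm high, walls and floor 4 mm, fixed, its long side 3 mm from the case on the +y or the -y side of the case (this changes), its axes parallel to the case's; the lid's side edge reaches 12 mm in over the tray (8 mm beyond the inside of its near wall). Origin: centre of its underside, on the bench.
- scraper: Scraper block, standing on the bench: flat steel foot 26 (x) x 130 (y) x 14 mm high, below a dark wooden grip 22 (x) x 110 (y) x 50 mm, 64 mm high in all, 0.25 kg. Origin: centre of the foot's underside; y along its length, z up. Grip the wood across x (22 mm), 40 to 50 mm above the foot's underside. It stands on the left or right side of the bench.
- chip0: Loose brass chip on the lid, round slug, 18 dia. x 7 mm thick, 14 g. Origin: centre of its underside.
- chip1: Loose brass chip on the lid, flat offcut, 22 x 14 x 7 mm, 14 g. Origin: centre of its underside.
- chip2: Loose brass chip on the lid, square offcut, 16 x 16 x 8 mm, 14 g. Origin: centre of its underside.
- chip3: Loose brass chip on the lid, narrow offcut, 24 x 10 x 7 mm, 14 g. Origin: centre of its underside.
- coin_box: Closed milky-clear plastic box of coins, 152 x 87 x 44 mm high, loose, beside the case on the other side from the tray, about 14 mm from the case, lower than the lid. Leave alone. Origin: centre of its underside.
- anvil: Steel bench block, 100 x 70 x 55 mm high, on the other side of the bench from the scraper. Leave alone. Origin: centre of its underside.
- jar: Open glass jar, 80 dia. x 95 mm, beyond the case. Leave alone. Origin: centre of its underside.
- pliers: Pliers with orange handles, 160 mm long, 18 mm high, beside the robot. Leave alone. Origin: under the pivot.
- chuck_key: Steel T-shaped drill chuck key, 70 x 65 mm, 16 mm high. Leave alone. Origin: under the middle of the cross bar.
- nut_dish: Square milky-clear dish of nuts, 90 x 90 x 22 mm. Leave alone. Origin: centre of its underside.
- offcut: Wooden offcut, 90 x 45 x 20 mm, beside the robot. Leave alone. Origin: centre of its underside.

How it is judged:
By the outcome, as a careful person would: the job done as asked, in the order asked, and still so for the second after the job is handed in, while the arm keeps its last pose, push and grip.
It also fails if it takes over 70 s, if anything falls off the work surface, if the arm or the gripper's body presses on something with over 40 N, if the wrist force passes 120 N, or if a joint passes its speed limit or range.

### The arm

A 7-joint arm with a two-finger parallel gripper is mounted at the origin on the work surface. World frame = base frame: x ahead of the robot, y to its left, z up, the work surface at z = 0. Lengths are in m, angles in rad, forces in N, time in s.
With the tool pointing down it reaches from about 0.4 to 0.85 m from the base axis. Payload 4.5 kg.
Tool frame: the origin (TCP) lies at the very end of the fingers, on their centre line; the grasp point (between the pads) lies 19 mm behind it (r.grip_depth is the z of the grasp point in the tool frame, in m); z points along the fingers, y is the line along which they close (so a half turn about z gives the same grasp; the last joint's range is limited). The gripper opens to 88 mm and grips with 3 to 60 N. Pads are 18 mm wide; open, the fingers measure 123 mm over their backs; the gripper's body (75 mm by 187 mm) begins 45 mm behind the grasp point.
Start: joints at [1.219, 0.689, -0.195, 1.565, 0.157, 0.902, -0.215], TCP at [0.235, -0.579, 0.239] pointing down, gripper open.
Joint ranges: [-3.01, 3.01], [-0.46, 2.08], [-1.47, 1.51], [0.13, 2.56], [-1, 4.14], [0.04, 2.09], [-2.66, 2.66]. Speed limits (rad/s): [2.57, 2.57, 3.14, 3.14, 3.14, 3.14, 3.14].

### API

Orientations are given as a unit quaternion [x, y, z, w].
In Python, from plant import r gives the robot as it stands.
- The arm moves only by the shell command python3 steer.py 'ROWS' [FORCE]. ROWS is a JSON list of rows, 1 to 10 of them, each of 7 numbers: the opening from 0.0 (shut) to 1.0 (fully open), then dx, dy, dz in m, then a rotation vector rx, ry, rz in rad; each row is the pose to reach, as a shift and turn from the pose commanded when the command began, along the tool's axes at that moment; what a row does not reach only later rows make up. A row lasts 1/10 s, in which the tool goes at most 0.05 m and 0.15 rad, less where a joint would pass 70% of its speed; a pose out of reach is approached as far as the arm can. The fingers move at their own pace and stop on an object; FORCE is the grip in N (left out, the last holds). Time passes only in rows, so rows that do not move let the fingers close. It prints the time, the measured TCP pose, the force, the opening and the grip force at its end.
- r.get_state(): the state, without advancing time (a new reading comes with each control period).
- r.snapshot(name): name is "side" or "top" or "wrist"; returns the picture (384x512x3 uint8, red, green, blue); there is no depth.
- r.camera_params(name): a dict with "fx", "fy", "cx", "cy" (pixels), "rvec" (rotation vector, rad) and "tvec" (3), from world to camera coordinates, as OpenCV has them. Camera axes: x right, y down, z forward; pixel columns grow to the right and rows downward; lengths in m; the calibration is good to about 2 mm. A picture is of the moment at which its call begins: read the wrist's pose just before it. camera_params takes no time and is no camera call; for the wrist camera it gives the pose at the moment of the call.
- r.finish_job(): hands the job in; it is judged then, once.
The state is a dict: "clock": time; "q": joint angles; "qd": joint speeds; "joint_torque": joint torques, N m; "tool_pos": TCP position; "eef_rot": TCP orientation; "contact_force": force on the tool from outside, world axes, zero at the start; "moment": the same for the moment, N m; "opening": opening from 0.0 (shut) to 1.0 (fully open); "finger_force": force on a finger pad.
Only numpy, scipy, OpenCV 4.12 (cv2) and the standard library are available. Lean on these libraries where they do the work, as an engineer would, in place of code of your own. Each camera call takes 0.05 s, during which the arm holds its last target. There are 200 camera calls.

## Working session

There is one attempt and no reset: what is moved stays moved. The work goes in short steps, Python scripts to look and compute and a shell command to move; the robot and the scene stay as the last step left them, time stands still between calls to the robot, and variables do not carry over. Pictures are saved under pics/ and viewed, at most 10 in all, crops included, and the job is handed in when it is done.

```bash
ls; mkdir -p pics; python3 - <<'E'
from plant import r
import cv2
s=r.get_state();print({k:s[k] for k in('clock','tool_pos','eef_rot','opening','contact_force')}, r.grip_depth)
for n in('top','side'):
    cv2.imwrite(f'pics/{n}0.png',cv2.resize(r.snapshot(n)[:,:,::-1],(800,600),interpolation=cv2.INTER_CUBIC));print(n,r.camera_params(n))
E
```

```text
pics
plant.py
steer.py
{'clock': 0.0, 'tool_pos': array([ 0.23491748, -0.57850219,  0.23789846]), 'eef_rot': array([ 9.81443299e-01,  1.91750433e-01, -2.28935413e-04, -8.78026309e-04]), 'opening': 0.996013336975365, 'contact_force': array([-0.77245687, -0.0365393 , -0.44455759])} -0.0187
top {'fx': 419.9636436344927, 'fy': 419.9636436344927, 'cx': 255.09385568734146, 'cy': 202.64758845013841, 'rvec': array([ 2.14207303, -2.16442227,  0.20299843]), 'tvec': array([-0.01445992,  0.53680128,  1.28074922])}
side {'fx': 467.7658429507828, 'fy': 467.7658429507828, 'cx': 253.90299247685073, 'cy': 196.86385680785622, 'rvec': array([ 0.47296911, -2.79526224,  1.03264953]), 'tvec': array([0.52219799, 0.18220976, 1.09424957])}
```

View pics/top0.png

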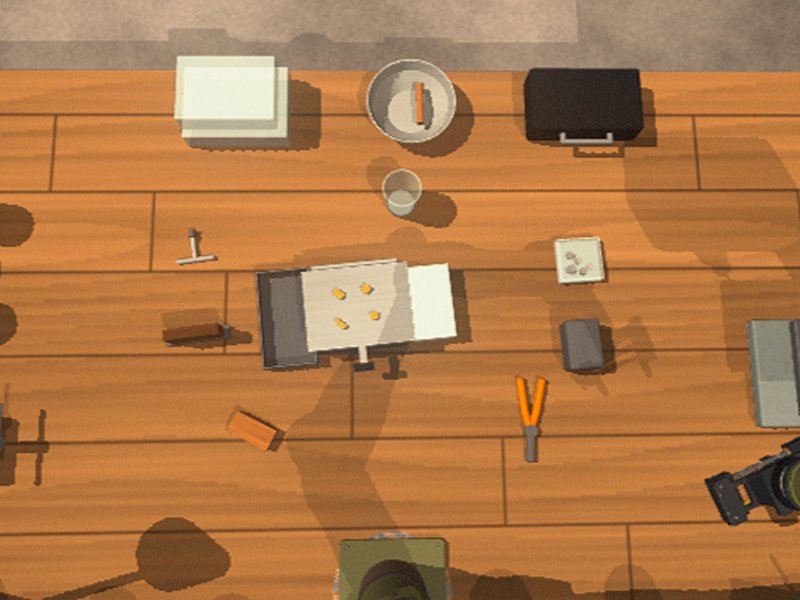

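View pics/side0.png

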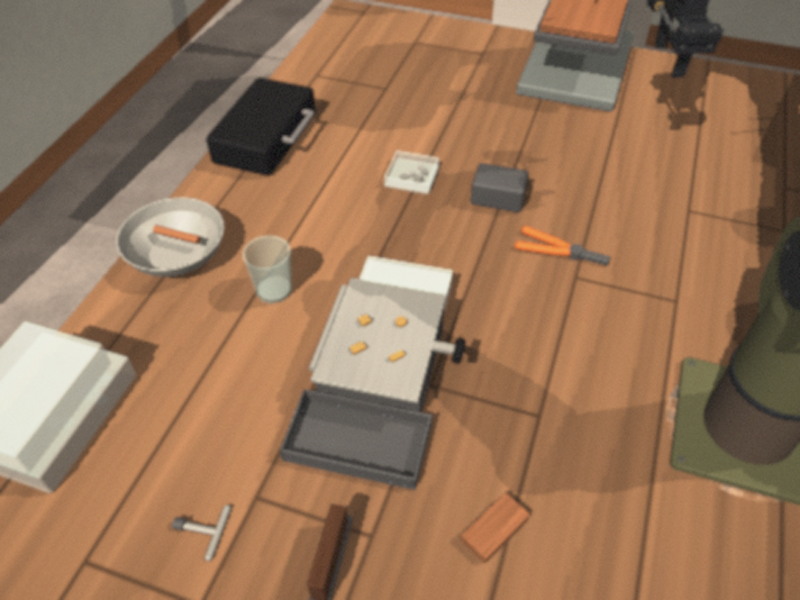

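The top view shows the lid at about (355,305), the tray to its left (+y side, 285,318), the coin box to its right, the scraper at (195,333), and the bar at (363,362). The side view shows the same layout. Next I'll enlarge both.

```bash
python3 - <<'E'
import cv2,numpy as np
from plant import r
im=r.snapshot('top')[:,:,::-1]
# orig cols 95..295, rows 155..245 -> x4
c=cv2.resize(im[155:245,98:298],None,fx=4,fy=4,interpolation=cv2.INTER_CUBIC)
im2=r.snapshot('side')[:,:,::-1]
cv2.imwrite('pics/top1.png',c)
d=cv2.resize(im2[160:384,170:310],None,fx=2.6,fy=2.6,interpolation=cv2.INTER_CUBIC)
cv2.imwrite('pics/side1.png',d)
E
cat > h.py <<'E'
import numpy as np,cv2
from plant import r
from scipy.spatial.transform import Rotation as R
def ray(n,u,v,z):
    p=r.camera_params(n);M=cv2.Rodrigues(np.array(p['rvec']))[0];t=np.array(p['tvec'])
    C=-M.T@t;d=M.T@np.array([(u-p['cx'])/p['fx'],(v-p['cy'])/p['fy'],1])
    return C+d*(z-C[2])/d[2]
def proj(n,X):
    p=r.camera_params(n);M=cv2.Rodrigues(np.array(p['rvec']))[0];c=M@np.array(X)+p['tvec']
    return c[0]/c[2]*p['fx']+p['cx'],c[1]/c[2]*p['fy']+p['cy']
def go(pos,Rm):  # shift and turn in tool axes from current measured pose
    s=r.get_state();T=R.from_quat(s['eef_rot'])
    return np.round(T.inv().apply(np.array(pos)-s['tool_pos']),4),np.round((T.inv()*Rm).as_rotvec(),4)
E
```

```text
(no output)
```

View pics/top1.png

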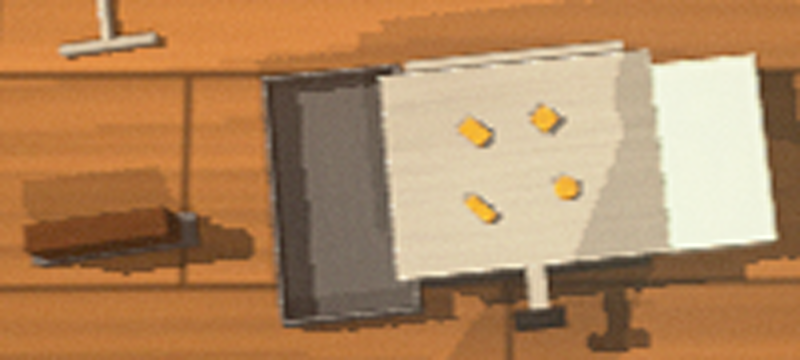

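View pics/side1.png

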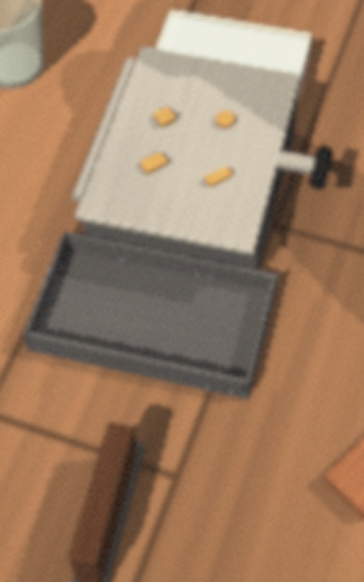

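```bash
python3 - <<'E'
from h import *
P=lambda u,v,z:ray('top',98+(u+.5)/4-.5,155+(v+.5)/4-.5,z)
S=lambda u,v,z:ray('side',170+(u+.5)/2.6-.5,160+(v+.5)/2.6-.5,z)
print('lid',[P(*c,.076)[:2].round(4) for c in((378,77),(399,279),(670,247),(648,50))])
print('lidS',[S(*c,.076)[:2].round(4) for c in((77,219),(256,251),(303,72),(140,47))])
print('bar',P(540,316,.078),S(321,165,.075))
print('chips',[P(*c,.083)[:2].round(4) for c in((475,131),(545,118),(481,208),(567,188))])
print('chipsS',[S(*c,.08)[:2].round(4) for c in((154,162),(164,117),(219,177),(226,119))])
print('tray rim',[P(*c,.03)[:2].round(4) for c in((264,77),(282,324),(419,309))])
print('trayS',[S(*c,.03)[:2].round(4) for c in((66,236),(30,345),(249,392),(276,274))])
print('grip top',[P(*c,.064)[:2].round(4) for c in((25,228),(166,207),(180,237),(27,253))])
print('foot',[P(*c,.014)[:2].round(4) for c in((35,264),(200,242),(194,213))])
print('gripS',[S(*c,.064)[:2].round(4) for c in((110,425),(136,427),(72,560),(100,575))])
p=r.camera_params('top');M=cv2.Rodrigues(p['rvec'])[0];print(-M.T@p['tvec'])
E
```

```text
lid [array([0.6229, 0.1746]), array([0.466, 0.157]), array([ 0.4886, -0.0491]), array([ 0.6432, -0.0345])]
lidS [array([0.622 , 0.1784]), array([0.4634, 0.1588]), array([ 0.4849, -0.0513]), array([ 0.6463, -0.0308])]
bar [0.4366609  0.05030688 0.078     ] [0.43692585 0.0508438  0.075     ]
chips [array([0.5785, 0.0993]), array([0.5883, 0.0457]), array([0.5189, 0.0946]), array([0.5338, 0.0292])]
chipsS [array([0.5798, 0.1006]), array([0.5903, 0.0482]), array([0.5186, 0.0973]), array([0.5348, 0.0317])]
tray rim [array([0.6341, 0.2708]), array([0.4365, 0.2526]), array([0.4472, 0.1461])]
trayS [array([0.6411, 0.1709]), array([0.6245, 0.2831]), array([0.4343, 0.2633]), array([0.4479, 0.147 ])]
grip top [array([0.5092, 0.4433]), array([0.5245, 0.3369]), array([0.5012, 0.3256]), array([0.4899, 0.441 ])]
foot [array([0.4873, 0.4507]), array([0.5037, 0.3215]), array([0.5271, 0.3269])]
gripS [array([0.5231, 0.3423]), array([0.5032, 0.3372]), array([0.5085, 0.4484]), array([0.4851, 0.4516])]
[0.32929084 0.02141934 1.34899667]
```

```bash
cat >> h.py <<'E'
def down(a):  # tool down, tool y along world angle a (deg)
    a=np.radians(a);y=np.array([np.cos(a),np.sin(a),0]);z=np.array([0,0,-1.]);return R.from_matrix(np.c_[np.cross(y,z),y,z])
E
python3 - <<'E'
from h import *
print(go((.48,-.08,.26),down(-30)))
E
```

```text
(array([ 0.4147, -0.3699, -0.0214]), array([-1.100e-03, -3.000e-04, -6.613e-01]))
```

```bash
R='[1,0.415,-0.37,-0.021,0,0,-0.66]'; python3 steer.py '[[1,0.415,-0.37,-0.021,0,0,-0.66],[1,0.415,-0.37,-0.021,0,0,-0.66],[1,0.415,-0.37,-0.021,0,0,-0.66],[1,0.415,-0.37,-0.021,0,0,-0.66],[1,0.415,-0.37,-0.021,0,0,-0.66],[1,0.415,-0.37,-0.021,0,0,-0.66],[1,0.415,-0.37,-0.021,0,0,-0.66],[1,0.415,-0.37,-0.021,0,0,-0.66],[1,0.415,-0.37,-0.021,0,0,-0.66],[1,0.415,-0.37,-0.021,0,0,-0.66]]'
python3 - <<'E'
from h import *
print(go((.506,.389,.20),down(7.4)),r.get_state()['q'].round(2))
E
```

```text
clock: 1.2
tool_pos: [0.4562, -0.1288, 0.2577]
eef_rot: [0.866, 0.499, 0.0, 0.0]
contact_force: [0.8, 0.2, 1.3]
opening: 0.997
finger_force: 0.0
(array([ 0.473 , -0.2166,  0.0576]), array([ 3.000e-04,  2.000e-04, -6.543e-01])) [ 0.42  0.48 -0.37  1.98  0.26  0.73 -0.63]
```

```bash
python3 steer.py '[[1,0.473,-0.217,0.0,0,0,-0.65],[1,0.473,-0.217,0.0,0,0,-0.65],[1,0.473,-0.217,0.0,0,0,-0.65],[1,0.473,-0.217,0.0,0,0,-0.65],[1,0.473,-0.217,0.0,0,0,-0.65],[1,0.473,-0.217,0.05,0,0,-0.65],[1,0.473,-0.217,0.05,0,0,-0.65],[1,0.473,-0.217,0.05,0,0,-0.65],[1,0.473,-0.217,0.05,0,0,-0.65],[1,0.473,-0.217,0.05,0,0,-0.65]]'
python3 steer.py '[[1,0,0,0,0,0,0],[1,0,0,0,0,0,0]]'
python3 - <<'E'
from h import *
im=r.snapshot('wrist');cv2.imwrite('pics/w0.png',im[:,:,::-1])
print(go((.506,.389,.03),down(7.4)),r.get_state()['q'].round(2))
g=[proj('wrist',(.506+sx*.011*np.cos(.13)-sy*.055*np.sin(.13),.389+sy*.055*np.cos(.13)+sx*.011*np.sin(.13),.064)) for sx in(-1,1) for sy in (-1,1)];print(np.round(g))
E
```

```text
clock: 2.2
tool_pos: [0.5025, 0.3647, 0.2115]
eef_rot: [0.662, 0.75, -0.0, 0.0]
contact_force: [1.9, -0.1, 0.1]
opening: 1.005
finger_force: 0.0
clock: 2.4
tool_pos: [0.5017, 0.3639, 0.2113]
eef_rot: [0.661, 0.751, -0.001, -0.0]
contact_force: [-0.3, -0.4, -0.3]
opening: 1.001
finger_force: 0.0
(array([0.0266, 0.007 , 0.1815]), array([-0.0007,  0.0017, -0.0041])) [-0.44  0.74 -0.47  1.6   0.41  0.9  -0.94]
[[250. 213.]
 [249. 105.]
 [271. 213.]
 [272. 105.]]
```

View pics/w0.png

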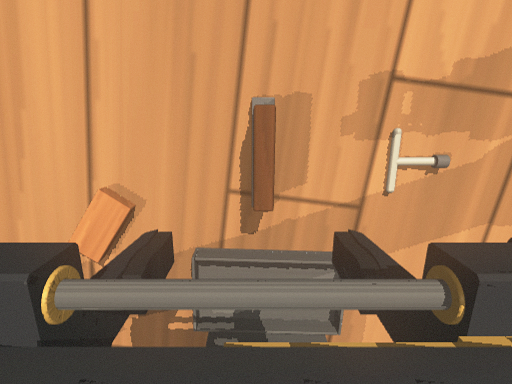

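The wrist picture shows the grip top at columns 254–275, rows 105–211, within 4 px of my estimate, with nothing near it. I'll grasp there.

```bash
python3 steer.py '[[1,0.027,0.009,0.05,0,0,0],[1,0.027,0.009,0.1,0,0,0],[1,0.027,0.009,0.14,0,0,0],[1,0.027,0.009,0.17,0,0,0],[1,0.027,0.009,0.184,0,0,0],[1,0.027,0.009,0.184,0,0,0]]'
python3 steer.py '[[0,0,0,0,0,0,0],[0,0,0,0,0,0,0],[0,0,0,0,0,0,0],[0,0,0,0,0,0,0],[0,0,0,0,0,0,0],[0,0,0,0,0,0,0],[0,0,0,0,0,0,0]]' 45
```

```text
clock: 3.05
tool_pos: [0.5081, 0.3885, 0.0269]
eef_rot: [0.662, 0.749, -0.002, 0.0]
contact_force: [0.2, 0.6, 0.2]
opening: 1.001
finger_force: 0.0
clock: 3.75
tool_pos: [0.5081, 0.3908, 0.0282]
eef_rot: [0.662, 0.75, -0.0, 0.0]
contact_force: [-0.2, 0.4, 0.4]
opening: 0.385
finger_force: 0.0
```

```bash
python3 steer.py '[[0,0,0,0,0,0,0],[0,0,0,0,0,0,0],[0,0,0,0,0,0,0],[0,0,0,0,0,0,0],[0,0,0,0,0,0,0]]' 45
```

```text
clock: 4.25
tool_pos: [0.5084, 0.3909, 0.0281]
eef_rot: [0.662, 0.75, 0.0, 0.0]
contact_force: [1.0, 0.5, 0.1]
opening: 0.245
finger_force: 44.7
```

```bash
python3 steer.py '[[0,0,0,-0.03,0,0,0],[0,0,0,-0.07,0,0,0],[0,0,0,-0.11,0,0,0],[0,0,0,-0.15,0,0,0],[0,0,0,-0.18,0,0,0],[0,0,0,-0.18,0,0,0]]'
python3 - <<'E'
from h import *
ax=np.array([np.cos(.111),np.sin(.111)]);ay=np.array([-ax[1],ax[0]]);c=np.array([.555,.063])
for y in (.105,-.072,.1): print(y,c+y*ay)
p=c-.072*ay
print(go((*p,.2),down(-83.6)))
E
```

```text
clock: 4.85
tool_pos: [0.5093, 0.3929, 0.2123]
eef_rot: [0.662, 0.75, 0.004, 0.0]
contact_force: [1.1, 0.3, -2.8]
opening: 0.246
finger_force: 44.7
0.105 [0.54336892 0.16735381]
-0.072 [ 0.5629756 -0.0085569]
0.1 [0.54392278 0.16238458]
(array([-0.4051,  0.0031,  0.0104]), array([ 7.0000e-04, -8.4000e-03,  1.5841e+00]))
```

```bash
python3 steer.py '[[0,-0.405,0.003,0,0,0,1.58],[0,-0.405,0.003,0,0,0,1.58],[0,-0.405,0.003,0,0,0,1.58],[0,-0.405,0.003,0,0,0,1.58],[0,-0.405,0.003,0,0,0,1.58],[0,-0.405,0.003,0,0,0,1.58],[0,-0.405,0.003,0,0,0,1.58],[0,-0.405,0.003,0,0,0,1.58],[0,-0.405,0.003,0,0,0,1.58],[0,-0.405,0.003,0,0,0,1.58]]'
python3 steer.py '[[0,0,0,0,0,0,0.0],[0,0,0,0,0,0,0]]'
python3 - <<'E'
from h import *
print(go((.563,-.0086,.108),down(-83.6)),r.get_state()['q'].round(2),r.get_state()['moment'])
E
```

```text
clock: 5.85
tool_pos: [0.5601, -0.0144, 0.2062]
eef_rot: [0.996, 0.092, -0.002, 0.001]
contact_force: [-0.2, 0.7, -2.4]
opening: 0.246
finger_force: 44.7
clock: 6.05
tool_pos: [0.5606, -0.0101, 0.207]
eef_rot: [0.995, 0.1, -0.001, -0.0]
contact_force: [0.1, 0.4, -2.3]
opening: 0.245
finger_force: 44.7
(array([ 0.0029, -0.0009,  0.099 ]), array([-0.0002,  0.0026,  0.0887])) [-0.    0.64 -0.1   1.8   0.09  0.71 -1.53] [ 0.0388131   0.03999711 -0.04823243]
```

```bash
python3 steer.py '[[0,0.003,0,0.03,0,0,0.089],[0,0.003,0,0.06,0,0,0.089],[0,0.003,0,0.08,0,0,0.089],[0,0.003,0,0.092,0,0,0.089],[0,0.003,0,0.092,0,0,0.089],[0,0.003,0,0.092,0,0,0.089]]'
python3 - <<'E'
from h import *
print(go((.563,-.0086,.104),down(-83.6)))
t=r.snapshot('top')[155:245,130:300,::-1];s=r.snapshot('side')[150:290,180:320,::-1]
a=cv2.resize(t,(680,360),interpolation=2);b=cv2.resize(s,(360,360),interpolation=2)
cv2.imwrite('pics/c1.png',cv2.resize(np.hstack([a,b]),(800,277)))
E
```

```text
clock: 6.65
tool_pos: [0.5649, -0.0098, 0.1165]
eef_rot: [0.999, 0.054, 0.0, -0.0]
contact_force: [-0.9, -0.2, -2.2]
opening: 0.247
finger_force: 44.7
(array([-0.0018, -0.0014,  0.0125]), array([-0.0001, -0.0007, -0.0036]))
```

View pics/c1.png

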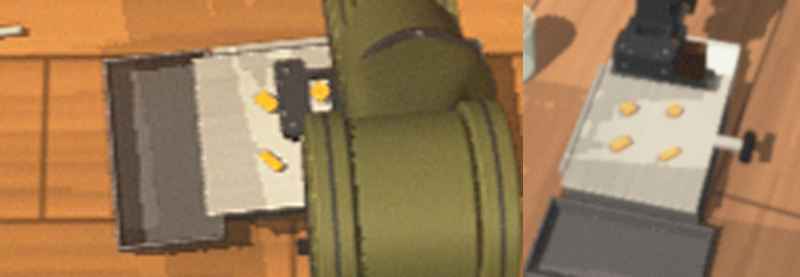

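The side view shows the scraper on the coin-box side of all four chips, aligned with the lid (chips at about (628,108), (675,110), (620,143), (668,153)). Now I'll lower it onto the lid.

```bash
python3 steer.py '[[0,-0.002,0,0.004,0,0,0],[0,-0.002,0,0.008,0,0,0],[0,-0.002,0,0.0105,0,0,0],[0,-0.002,0,0.012,0,0,0],[0,-0.002,0,0.012,0,0,0]]'
```

```text
clock: 7.25
tool_pos: [0.5626, -0.0102, 0.1041]
eef_rot: [0.999, 0.053, 0.0, 0.0]
contact_force: [0.1, 0.1, -3.0]
opening: 0.243
finger_force: 44.7
```

```bash
python3 steer.py '[[0,0,0,0.0008,0,0,0],[0,0,0,0.0015,0,0,0],[0,0,0,0.0015,0,0,0]]'
```

```text
clock: 7.55
tool_pos: [0.5627, -0.0103, 0.1039]
eef_rot: [0.999, 0.053, 0.0, 0.0]
contact_force: [-3.1, 0.2, 10.9]
opening: 0.249
finger_force: 44.6
```

```bash
python3 steer.py '[[0,0,-0.005,-0.0005,0,0,0],[0,0,-0.015,-0.0005,0,0,0],[0,0,-0.025,-0.0005,0,0,0],[0,0,-0.035,-0.0005,0,0,0],[0,0,-0.045,-0.0005,0,0,0],[0,0,-0.055,-0.0005,0,0,0],[0,0,-0.065,-0.0005,0,0,0],[0,0,-0.075,-0.0005,0,0,0],[0,0,-0.085,-0.0005,0,0,0],[0,0,-0.095,-0.0005,0,0,0]]'
```

```text
clock: 8.55
tool_pos: [0.5538, 0.0821, 0.104]
eef_rot: [0.999, 0.052, 0.001, 0.002]
contact_force: [1.1, -6.5, 5.9]
opening: 0.247
finger_force: 44.7
```

```bash
python3 steer.py '[[0,0,-0.01,0,0,0,0],[0,0,-0.02,0,0,0,0],[0,0,-0.03,0,0,0,0],[0,0,-0.04,0,0,0,0],[0,0,-0.05,0,0,0,0],[0,0,-0.057,0,0,0,0],[0,0,-0.064,0,0,0,0],[0,0,-0.071,0,0,0,0],[0,0,-0.078,0,0,0,0],[0,0,-0.078,0,0,0,0]]'
python3 - <<'E'
from h import *
s=r.snapshot('side')[150:320,170:320,::-1];t=r.snapshot('top')[155:245,130:250,::-1]
cv2.imwrite('pics/c2.png',np.hstack([cv2.resize(s,(370,420),interpolation=2),cv2.resize(t,(430,420),interpolation=2)]))
E
```

```text
clock: 9.55
tool_pos: [0.545, 0.1618, 0.1039]
eef_rot: [0.999, 0.053, 0.001, 0.0]
contact_force: [0.3, -2.9, 4.9]
opening: 0.244
finger_force: 44.7
```

View pics/c2.png

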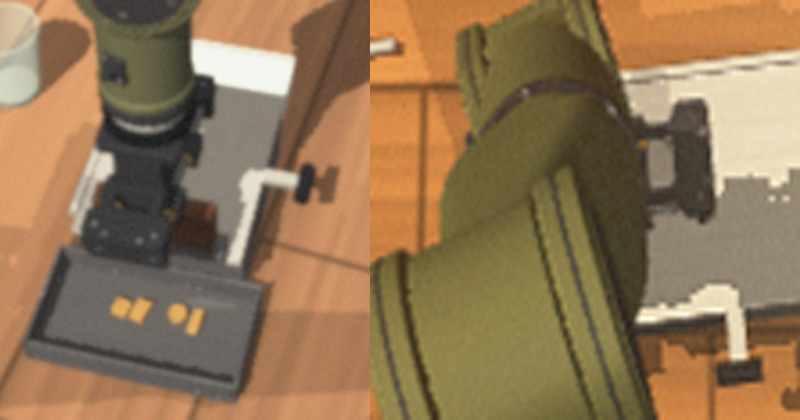

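All four chips lie on the tray floor (left part, around (120–195, 308–320)). Next I'll lift the scraper and carry it back to its side of the bench.

```bash
python3 steer.py '[[0,0,0,-0.03,0,0,0],[0,0,0,-0.06,0,0,0],[0,0,-0.05,-0.07,0,0,0],[0,0,-0.1,-0.07,0,0,0],[0,0,-0.15,-0.07,0,0,0],[0,0,-0.2,-0.07,0,0,0],[0,0,-0.24,-0.07,0,0,0],[0,0,-0.24,-0.07,0,0,0],[0,0,-0.24,-0.07,0,0,0]]'
python3 - <<'E'
from h import *
print(go((.505,.402,.029),down(-83.6)))
E
```

```text
clock: 10.55
tool_pos: [0.5168, 0.4022, 0.1722]
eef_rot: [0.998, 0.055, -0.001, 0.0]
contact_force: [-0.3, -1.1, -1.9]
opening: 0.249
finger_force: 44.7
(array([-0.0116, -0.0011,  0.1432]), array([ 0.    ,  0.0015, -0.0013]))
```

```bash
python3 steer.py '[[0,-0.012,0,0.04,0,0,0],[0,-0.012,0,0.08,0,0,0],[0,-0.012,0,0.11,0,0,0],[0,-0.012,0,0.13,0,0,0],[0,-0.012,0,0.137,0,0,0],[0,-0.012,0,0.141,0,0,0],[0,-0.012,0,0.144,0,0,0],[0,-0.012,0,0.145,0,0,0]]'
```

```text
clock: 11.35
tool_pos: [0.5073, 0.3993, 0.029]
eef_rot: [0.999, 0.053, 0.001, -0.0]
contact_force: [0.6, 0.2, -1.9]
opening: 0.243
finger_force: 44.7
```

```bash
python3 steer.py '[[0,0,0,0.0007,0,0,0],[0,0,0,0.0012,0,0,0],[0,0,0,0.0012,0,0,0]]'
```

```text
clock: 11.65
tool_pos: [0.5071, 0.3995, 0.028]
eef_rot: [0.999, 0.053, 0.001, -0.0]
contact_force: [-1.6, -1.0, 4.0]
opening: 0.248
finger_force: 44.6
```

```bash
python3 steer.py '[[1,0,0,0,0,0,0],[1,0,0,0,0,0,0],[1,0,0,0,0,0,0],[1,0,0,0,0,0,0],[1,0,0,0,0,0,0],[1,0,0,-0.03,0,0,0],[1,0,0,-0.07,0,0,0],[1,0,0,-0.12,0,0,0],[1,0,0,-0.16,0,0,0],[1,0,0,-0.16,0,0,0]]'
python3 - <<'E'
from h import *
print(go((.436,.05,.19),down(-83.6)))
E
```

```text
clock: 12.65
tool_pos: [0.51, 0.4015, 0.1933]
eef_rot: [0.999, 0.053, 0.005, -0.004]
contact_force: [0.3, 0.2, 0.5]
opening: 1.0
finger_force: 0.0
(array([-1.109e-01,  3.417e-01, -2.000e-04]), array([-0.0067, -0.0103, -0.0053]))
```

```bash
python3 steer.py '[[1,-0.111,0.342,0,0,0,0],[1,-0.111,0.342,0,0,0,0],[1,-0.111,0.342,0,0,0,0],[1,-0.111,0.342,0,0,0,0],[1,-0.111,0.342,0,0,0,0],[1,-0.111,0.342,0,0,0,0],[1,-0.111,0.342,0,0,0,0],[1,-0.111,0.342,0,0,0,0],[1,-0.111,0.342,0,0,0,0],[1,-0.111,0.342,0,0,0,0]]'
python3 - <<'E'
from h import *
print(go((.436,.05,.058),down(-83.6)))
w=r.snapshot('wrist');print(proj('wrist',(.436,.05,.081)))
s=r.snapshot('side')[150:384,150:340,::-1]
cv2.imwrite('pics/c3.png',np.hstack([cv2.resize(s,(312,384),interpolation=2),w[:,24:,::-1]]))
E
```

```text
clock: 13.65
tool_pos: [0.4334, 0.0488, 0.1867]
eef_rot: [0.999, 0.054, 0.0, -0.001]
contact_force: [0.2, -0.1, -0.6]
opening: 0.998
finger_force: 0.0
(array([ 0.0027, -0.0008,  0.1287]), array([-0.0011, -0.0008, -0.0033]))
(np.float64(253.29361880481488), np.float64(192.90662966267303))
```

View pics/c3.png

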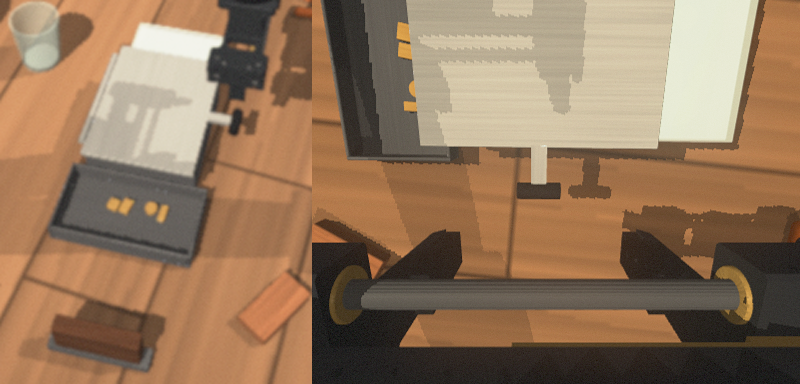

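The picture shows the scraper standing on the bench, the chips in the tray, a clear lid, and the bar centred at wrist pixel (251,191), 2 px from my prediction. Next I'll descend onto the bar.

```bash
python3 steer.py '[[1,0.003,-0.001,0.04,0,0,0],[1,0.003,-0.001,0.08,0,0,0],[1,0.003,-0.001,0.115,0,0,0],[1,0.003,-0.001,0.13,0,0,0],[0,0.003,-0.001,0.13,0,0,0],[0,0.003,-0.001,0.13,0,0,0],[0,0.003,-0.001,0.13,0,0,0],[0,0.003,-0.001,0.13,0,0,0],[0,0.003,-0.001,0.13,0,0,0],[0,0.003,-0.001,0.13,0,0,0]]' 45
python3 steer.py '[[0,0,0,0,0,0,0],[0,0,0,0,0,0,0],[0,0,0,0,0,0,0]]'
```

```text
clock: 14.75
tool_pos: [0.436, 0.05, 0.0575]
eef_rot: [0.999, 0.054, 0.001, -0.001]
contact_force: [-2.2, 12.4, 3.8]
opening: 0.476
finger_force: 5.9
clock: 15.05
tool_pos: [0.4358, 0.0513, 0.0575]
eef_rot: [0.998, 0.055, 0.001, -0.002]
contact_force: [-1.5, 6.9, 5.3]
opening: 0.448
finger_force: 45.0
```

```bash
python3 steer.py '[[0,0.0003,0,-0.01,0,0,0],[0,0.001,0,-0.02,0,0,0],[0,0.0022,0,-0.0299,0,0,0],[0,0.004,0,-0.0397,0,0,0],[0,0.0062,0,-0.0495,0,0,0],[0,0.0089,0,-0.0591,0,0,0],[0,0.0121,0,-0.0686,0,0,0],[0,0.0158,0,-0.0779,0,0,0],[0,0.0199,0,-0.087,0,0,0],[0,0.0245,0,-0.0959,0,0,0]]' 50
python3 - <<'E'
from h import *
print(r.get_state()['moment'],proj('side',(.436,.05,.1)))
E
```

```text
clock: 16.05
tool_pos: [0.4613, 0.0538, 0.1533]
eef_rot: [0.999, 0.054, 0.001, -0.002]
contact_force: [3.4, 6.0, -7.4]
opening: 0.446
finger_force: 50.0
[ 1.21101063 -0.36984051 -0.08088935] (np.float64(294.23994666476045), np.float64(216.42201463966617))
```

```bash
python3 steer.py '[[0,0.005,0,-0.0086,0,0,0],[0,0.0104,0,-0.017,0,0,0],[0,0.0163,0,-0.0251,0,0,0],[0,0.0225,0,-0.0329,0,0,0],[0,0.0292,0,-0.0404,0,0,0],[0,0.0341,0,-0.0455,0,0,0],[0,0.0341,0,-0.0455,0,0,0],[0,0.0341,0,-0.0455,0,0,0],[0,0.0341,0,-0.0455,0,0,0]]'
python3 - <<'E'
from h import *
s=r.get_state();p=s['tool_pos']
print(s['moment'])
ax=np.array([np.cos(.111),np.sin(.111)]);hinge=np.array([.555,.063])+.08*ax
ux=(p[:2]-hinge)@ax;print('angle(z)',np.arcsin((p[2]+.0155-.073)/.2),'angle(xz)',np.arctan2(p[2]+.0155-.073,-ux),np.hypot(ux,p[2]+.0155-.073))
im=r.snapshot('side')[130:384,150:370,::-1];w=r.snapshot('wrist')[:,:,::-1]
cv2.imwrite('pics/c4.png',np.hstack([cv2.resize(im,(400,462),interpolation=2),cv2.resize(w,(400,462))]))
E
```

```text
clock: 16.95
tool_pos: [0.4948, 0.057, 0.198]
eef_rot: [0.999, 0.054, 0.001, -0.001]
contact_force: [4.5, 5.3, -8.6]
opening: 0.446
finger_force: 50.0
[ 0.98486537 -0.48025039 -0.08901802]
angle(z) 0.7789844406444231 angle(xz) 0.7852896080611541 0.19873472555988028
```

View pics/c4.png

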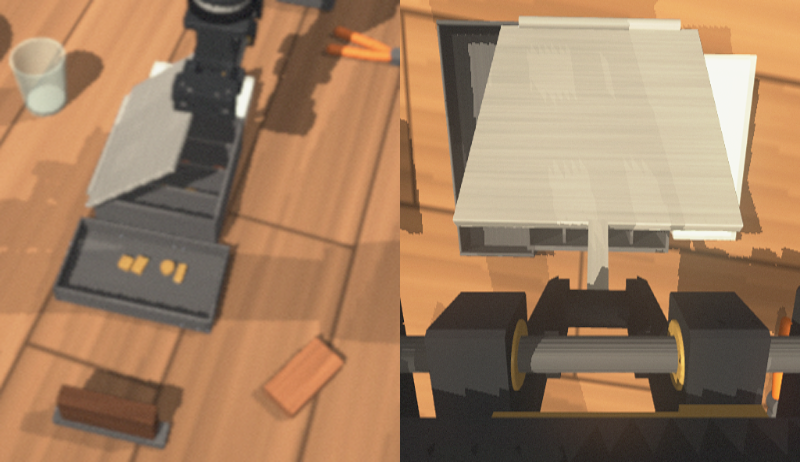

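The lid is open at about 45° with its bar in the fingers. The chips are in the tray, the scraper is standing on the bench, and the other things are where they were.

```bash
python3 -c "
from plant import r
print(r.finish_job())"
```

```text
the job is handed in; nothing more can be done
None
```

I wiped all four chips into the tray with the scraper while the lid was shut, stood the scraper on the bench, and handed the job in at about 17 s with the lid still held by its handle at about 45° (0.78 rad from the arm's position).

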